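Lay out the trolling tackle on the boathouse shelf

ROBOT

A 6-joint arm with a two-finger parallel gripper is mounted at the origin on the work surface. World frame = base frame: x ahead of the robot, y to its left, z up, the work surface at z = 0. Lengths are in m, angles in rad, forces in N, time in s.
With the tool pointing down it reaches from about 0.35 to 0.775 m from the base axis. Payload 7.3 kg.
Tool frame: the origin (TCP) lies between the finger pads; the fingertips stand 17 mm ahead of it and the grasp point (between the pads) lies 2 mm behind it; z points along the fingers, y is the direction in which the jaws open and shut (so a half turn about z gives the same grasp; the last joint's range is limited). The gripper opens to 92 mm and grips with 3 to 60 N. Pads are 19 mm wide; open, the fingers measure 130 mm over their backs; the gripper's body (75 mm by 190 mm) begins 47 mm behind the grasp point.
Start: joints at [-1.415, 0.342, 1.524, -0, 1.275, -0.146], TCP at [0.156, -0.501, 0.244] pointing down, gripper open.
Joint ranges: [-2.53, 2.53], [-0.77, 2.02], [0.04, 2.7], [-1, 4.14], [0.28, 2.66], [-3.11, 3.11]. Speed limits (rad/s): [2.57, 2.57, 3.14, 3.14, 3.14, 3.14].

INTERFACE

Orientations are given as [roll, pitch, yaw] about the fixed x, y, z axes, in that order (R = Rz(yaw) Ry(pitch) Rx(roll)).
In Python, from cell import sensors, vision, hand_in gives the robot as it stands.
- The arm moves only by the tool step_arm, never from a script. Its argument "series" is a list of rows, each a list of 5 numbers: the opening, from 0 (shut) to 1 (fully open), then the shift along the world's x, y, z each as a share of 25 mm, from -1 to 1, then the turn about the world's z as a share of 0.08 rad, from -1 to 1. A call has 1 to 12 rows; each row shifts and turns the commanded pose from where the row before left it; what a row does not reach is not made up. A row lasts 1/10 s, in which the tool goes at most 50 mm and 8.59 degrees, less where a joint would pass 70% of its speed; a pose out of reach is approached as far as the arm can. A call with a number of a shift or a turn outside -1 to 1 is refused whole. A call with a gripper value outside its range is refused whole. The fingers move at their own pace and stop on an object; "squeeze" is the grip in N (left out, the last holds). Time passes only in rows, so rows that do not move let the fingers close. It gives the time, the measured TCP pose, the force and the opening at its end, in the units of the state.
- sensors.observe(): the state, without advancing time (a new reading comes with each control period).
- vision.read_camera(name): name is "scene" or "side" or "wrist"; returns a dict with "pixels" (400x640x3 uint8, blue, green, red), "range_z" (400x640 float32, m along the optical axis (not along the pixel's ray), 0 where there is no reading), "camera_matrix" (3x3 intrinsics, pixels), "pose" (4x4, takes a point from camera to world coordinates). Camera axes: x right, y down, z forward; pixel columns grow to the right and rows downward; lengths in m; the calibration is good to about 2 mm. A picture is of the moment at which its call begins.
- hand_in(): hands the job in, once; it reports no verdict.
The state is a dict: "time": time; "qpos": joint angles; "qvel": joint speeds; "joint_efforts": joint torques, N m; "tool_pos": TCP position; "tool_rot": TCP orientation; "contact_force": force on the tool from outside, world axes, zero at the start; "torque": the same for the moment, N m; "opening": finger opening in m.
Only numpy, scipy, OpenCV 4.12 (cv2) and the standard library are available. Lean on these libraries where they do the work, as an engineer would, in place of code of your own. Each camera call takes 0.05 s, during which the arm holds its last target.

TASK

Lay out the tackle on the pine shelf for the morning: stand the bait tin centred on the brown cork mat with its long side along the shelf, lay the red plug lengthwise on the middle of the tin's lid, and stand the orange weight in the middle of the round green mat. Stand the bare lead weight on the shelf exactly midway between the tin and the orange weight, in line with the two mats, and lay the marlinspike along the shelf in front of the lead weight (the robot's side), its middle opposite the weight and about half-way between the weight and the shelf's front edge. Leave the mug and the line spool where they are.

Things in the scene. Friction and masses are not known exactly. Their poses are not given: they have to be found in the camera images.
- shelf: Pine tackle shelf, a fixed board 18 mm thick on the bench. Origin at bench height (z = 0) midway between the two mats; y runs along the shelf (robot's left), x across it, away from the robot. The board spans x -105 mm (front edge) to +60 mm, y -230 to +290 mm; a fixed rod rack with an oak gate bar, 63 mm high, stands on its left end from y = +210 mm on.
- cork_mat: Brown rectangular cork mat fixed on the shelf, 72 mm (x, across the shelf) by 100 mm (y, along the shelf), 2 mm thick; origin at the centre of its underside, on the board, so its top is 20 mm over the bench. It lies 125 mm along the shelf from the shelf's origin, at either the left or the right of it.
- green_mat: Round dark green mat fixed on the shelf, 72 mm across, 2 mm thick; origin at the centre of its underside, on the board (top 20 mm over the bench). It lies 125 mm from the shelf's origin on the opposite side to the cork mat.
- tin_center (a point): Dented aluminium bait tin with a flat lid, a closed box 84 mm long (x) by 56 mm wide (y) by 42 mm high (z); this is its centre, 21 mm above its underside. A catch stands 5 mm out at one short end. About 0.25 kg. Grip it across its 56 mm width.
- lead_weight_center (a point): Bare grey lead cannonball weight with a flat foot, 49 mm across its belt, 52 mm high without its wire eye (61 mm with it); this is the ball's centre, 28 mm above the foot's underside; z is up. About 0.55 kg. Foot 32 mm across.
- orange_weight_center (a point): Orange-coated cannonball weight, same shape and size as the lead one: 49 mm across, flat foot, 61 mm high with its eye; this is the ball's centre, 28 mm above the foot's underside; z is up. About 0.55 kg.
- plug_center (a point): Red wooden diving plug (fishing lure, hooks off) with a white band and a clear lip at its nose; body 70 mm long (x, nose at +x; 91 mm with lip and tail eye), 20 mm wide (y), 22 mm high, flat-bellied; this is the body's centre, 11 mm above its underside. 30 g.
- spike_center (a point): Marlinspike lying flat: dark horn handle (towards -x) and square steel ferrule, 20 mm wide, 18 mm high, reaching from x = -66 to +14 mm, then a tapering steel point to x = +66 mm. This is the middle of its 132 mm length, 9 mm above its underside; it can be gripped here across its 20 mm width (y). 0.14 kg.
- mug: Bystander: blue ceramic mug, 80 mm across, 85 mm high, standing on the bench left of the shelf; origin at the centre of its underside.
- spool: Bystander: black and yellow line spool, 68 mm across, 50 mm high, standing on the bench right of the shelf; origin at the centre of its underside.
Not all that is in view belongs to the job. What is shaped like the part that bears spike_center but yellow is not meant. Of the things that look like the part that bears orange_weight_center, the smaller one is meant.

How it is judged:
At the end, for the whole second after the job is handed in: Tin on cork and orange weight on green mat, centred to 13 mm; lead weight midway on the row (15 mm across, 18 along); plug on lid to 15/13 mm; spike middle 42-92 mm before the row, 30 mm sideways; tin within 0.22, plug and spike within 0.25 rad of parallel; weights and tin upright, all at rest (horizontal distance between tin_center and cork_mat below 0.013 m and z of tin_center in the frame of shelf between 0.036 and 0.046 m and angle between each of tin_center, orange_weight_center, lead_weight_center's own z axis and vertical below 0.12 rad and angle between the x axis of tin_center and the y axis of shelf, either way round below 0.22 rad and horizontal distance between orange_weight_center and green_mat below 0.013 m and z of orange_weight_center in the frame of shelf between 0.043 and 0.053 m and x of lead_weight_center in the frame of shelf between -0.015 and 0.015 m and y of lead_weight_center in the frame of shelf between -0.018 and 0.018 m and z of lead_weight_center in the frame of shelf between 0.041 and 0.051 m and x of plug_center in the frame of tin_center between -0.015 and 0.015 m and y of plug_center in the frame of tin_center between -0.013 and 0.013 m and z of plug_center in the frame of tin_center between 0.027 and 0.037 m and angle between plug_center's own z axis and vertical below 0.2 rad and angle between the x axis of plug_center and the x axis of tin_center, either way round below 0.25 rad and x of spike_center in the frame of shelf between -0.092 and -0.042 m and y of spike_center in the frame of shelf between -0.03 and 0.03 m and z of spike_center in the frame of shelf between 0.022 and 0.034 m and angle between the x axis of spike_center and the y axis of shelf, either way round below 0.25 rad and linear speed of each of tin, lead_weight, orange_weight, plug, spike below 0.02 m/s); the robot touches nothing.
It fails at once if the mug or the spool is pushed more than 15 mm or tipped (distance of any of mug, spool from where it was at the start of the episode above 0.015 m or angle between any of mug, spool's own z axis and vertical above 0.3 rad).
It also fails if it takes over 112 s, if anything falls off the work surface, if the arm or the gripper's body presses on something with over 40 N, if the wrist force passes 120 N, or if a joint passes its speed limit or range.

## Working session

There is one attempt and no reset: what is moved stays moved. The work goes in short steps, Python scripts to look and compute and a tool call to move; the robot and the scene stay as the last step left them, time stands still between calls to the robot, and variables do not carry over. Pictures are saved under pics/ and viewed, and the job is handed in when it is done.

Besides the shell and the picture viewer there is one more tool, called as name([rows], argument=value, ...), one row to a line, values as JSON. step_arm: Moves the arm, as the interface text tells. Its arguments: {"type":"object","properties":{"series":{"type":"array","items":{"type":"array","items":{"type":"number","minimum":-1,"maximum":1}}},"squeeze":{"type":"number"}},"required":["series"]}

```bash
mkdir -p pics; ls; python3 - <<'E'
from cell import sensors, vision
import cv2,numpy as np
print(sensors.observe())
for n in ["scene","side","wrist"]:
    d=vision.read_camera(n)
    cv2.imwrite(f"pics/{n}0.png",d["pixels"]); np.savez(f"/tmp/{n}0.npz",**d)
    print(n,d["camera_matrix"].round(1).tolist(),d["pose"].round(3).tolist())
E
```

```text
pics
{'time': 0.0, 'qpos': array([-1.41501281e+00,  3.42723605e-01,  1.52500860e+00, -1.57065653e-05,
        1.27536274e+00, -1.45976827e-01]), 'qvel': array([-0.00071521,  0.00148403, -0.00229765, -0.00142291, -0.00053464,
        0.00143517]), 'joint_efforts': array([ 2.56048981e-03, -4.31234980e+01, -2.44224536e+01,  7.19659659e-02,
        5.58728515e-02, -1.49826355e-04]), 'tool_pos': array([ 0.15600161, -0.50090173,  0.24304741]), 'tool_rot': array([-3.14010415e+00, -2.03662280e-04,  3.01764776e-01]), 'contact_force': array([-0.01271243, -0.22733395,  0.30876294]), 'torque': array([-0.03965459,  0.00390556, -0.00448856]), 'opening': 0.09197088285232413}
scene [[448.1, 0.0, 326.7], [0.0, 448.1, 202.8], [0.0, 0.0, 1.0]] [[-0.486, 0.474, -0.734, 1.359], [0.874, 0.266, -0.407, 0.505], [0.002, -0.839, -0.544, 0.693], [0.0, 0.0, 0.0, 1.0]]
side [[375.3, 0.0, 318.8], [0.0, 375.3, 202.6], [0.0, 0.0, 1.0]] [[-0.995, -0.067, 0.075, 0.391], [-0.1, 0.652, -0.752, 0.812], [0.001, -0.755, -0.655, 0.775], [0.0, 0.0, 0.0, 1.0]]
wrist [[313.6, 0.0, 315.5], [0.0, 313.6, 201.5], [0.0, 0.0, 1.0]] [[0.298, -0.919, -0.26, 0.226], [-0.955, -0.287, -0.08, -0.48], [-0.001, 0.272, -0.962, 0.386], [0.0, 0.0, 0.0, 1.0]]
```

View pics/scene0.png

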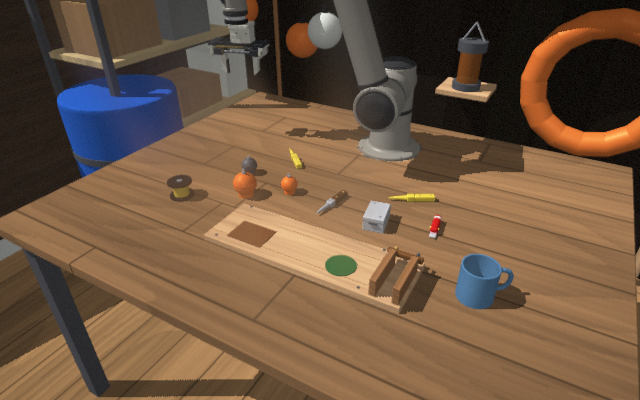

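View pics/side0.png

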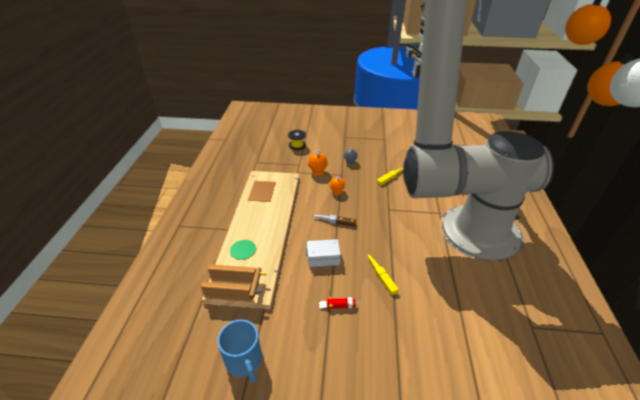

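View pics/wrist0.png

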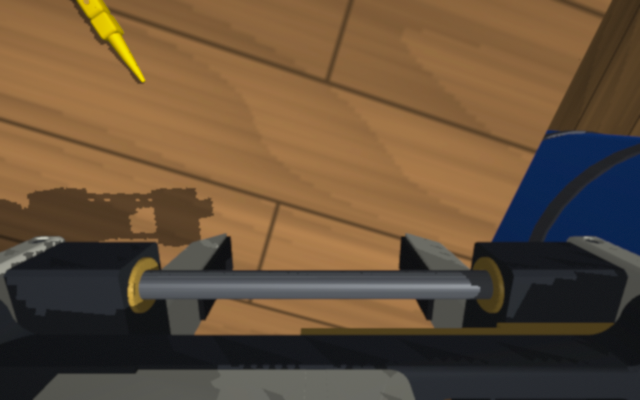

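The scene view shows:
- **Mats and racks:** cork mat at (252,233), green mat at (341,265) beside the rack.
- **Job parts:** tin at (377,217), red plug at (435,227), brown and steel spike at (332,202), lead weight at (249,166).
- **Bystanders:** spool at (180,188), mug at (478,281).
- **Orange ball candidates:** (245,185) is larger and (289,185) is smaller, so the smaller one is meant.
- **Spike candidates:** the yellow ones at (413,198) and (296,158) are decoys, so the dark one is meant.

Next are enlarged crops to confirm this, then measurements.

```bash
cat > h.py <<'E'
import numpy as np,cv2
def load(n,live=False,tag='0'):
    if live:
        from cell import vision
        d=vision.read_camera(n); np.savez(f"/tmp/{n}{tag}.npz",**d); return d
    return dict(np.load(f"/tmp/{n}{tag}.npz"))
def cloud(d):
    K=d["camera_matrix"];z=d["range_z"];v,u=np.mgrid[:400,:640]
    c=np.stack([(u-K[0,2])*z/K[0,0],(v-K[1,2])*z/K[1,1],z],-1)
    T=d["pose"];P=c@T[:3,:3].T+T[:3,3];P[z<=0]=np.nan
    return P
def ray(d,u,v,h):
    K=d["camera_matrix"];T=d["pose"]
    r=T[:3,:3]@np.array([(u-K[0,2])/K[0,0],(v-K[1,2])/K[1,1],1]);o=T[:3,3]
    return o+r*(h-o[2])/r[2]
def hsv(d): return cv2.cvtColor(d["pixels"],cv2.COLOR_BGR2HSV)
def proj(d,p):
    T=np.linalg.inv(d["pose"]);c=T[:3,:3]@np.array(p)+T[:3,3];q=d["camera_matrix"]@c;return q[:2]/q[2]
E
python3 - <<'E'
from h import *
s=load('scene');w=load('side')
a=cv2.resize(s["pixels"][130:310,165:525],None,fx=2.2,fy=2.2,interpolation=cv2.INTER_CUBIC)
b=cv2.resize(w["pixels"][120:390,190:430],None,fx=2.2,fy=2.2,interpolation=cv2.INTER_CUBIC)
cv2.imwrite('pics/sc.png',a);cv2.imwrite('pics/wc.png',b)
for n,d in(('scene',s),('side',w)):
    P=cloud(d);print(n,[ (uv,P[uv[1],uv[0]].round(3).tolist()) for uv in ([(252,233),(341,265),(377,210),(435,227),(335,200),(249,160),(289,182),(245,182),(300,300)] if n=='scene' else [(262,191),(243,249),(323,247),(340,303),(335,219),(351,155),(337,184),(318,160),(170,300)])])
E
```

```text
scene [((252, 233), [0.664, -0.094, 0.02]), ((341, 265), [0.663, 0.157, 0.02]), ((377, 210), [0.451, 0.151, 0.045]), ((435, 227), [0.419, 0.298, 0.023]), ((335, 200), [0.42, 0.011, 0.015]), ((249, 160), [0.4, -0.301, 0.052]), ((289, 182), [0.441, -0.128, 0.044]), ((245, 182), [0.518, -0.224, 0.056]), ((300, 300), [0.785, 0.122, -0.0])]
side [((262, 191), [0.662, -0.089, 0.023]), ((243, 249), [0.661, 0.156, 0.02]), ((323, 247), [0.446, 0.149, 0.045]), ((340, 303), [0.392, 0.299, 0.022]), ((335, 219), [0.423, 0.013, 0.02]), ((351, 155), [0.388, -0.295, 0.041]), ((337, 184), [0.426, -0.122, 0.044]), ((318, 160), [0.496, -0.216, 0.066]), ((170, 300), [0.801, 0.319, 0.002])]
```

View pics/sc.png

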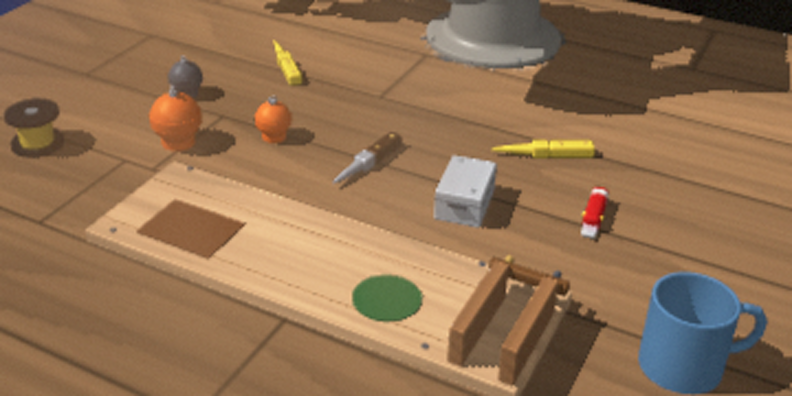

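View pics/wc.png

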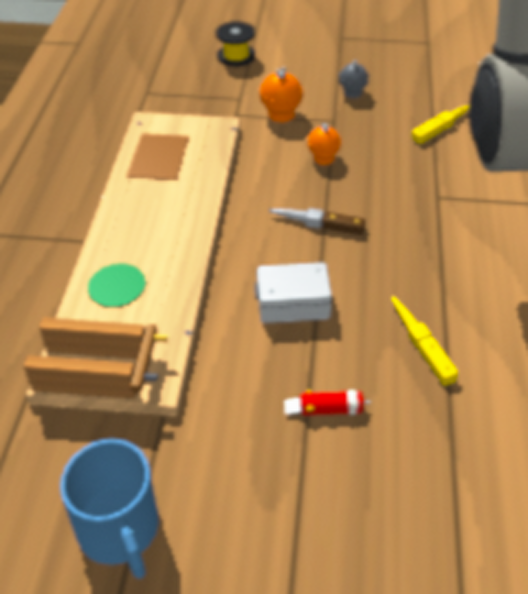

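The crops agree with that: smaller orange ball at scene (289,185) / side (337,186), dark horn-handled spike at scene (332,202) / side (335,220), plus lead, tin and plug. The plug's clear lip end points away from the robot. Now precise measurements from both views.

```bash
cat > m.py <<'E'
from h import *
def inbox(P,x,y,z): return (P[...,0]>x[0])&(P[...,0]<x[1])&(P[...,1]>y[0])&(P[...,1]<y[1])&(P[...,2]>z[0])&(P[...,2]<z[1])
def rect(p):
    r=cv2.minAreaRect((p[:,:2]*1000).astype(np.float32)); return [np.round(q,1) for q in (r[0],r[1],r[2])]
def pca(p):
    c=p.mean(0);u,s,v=np.linalg.svd(p[:,:2]-c[:2],full_matrices=False);return np.arctan2(v[0,1],v[0,0])
def ball(p):
    A=np.c_[2*p,np.ones(len(p))];x=np.linalg.lstsq(A,(p**2).sum(1),rcond=None)[0];return x[:3],np.sqrt(x[3]+(x[:3]**2).sum())
E
python3 - <<'E'
from m import *
np.set_printoptions(precision=4,suppress=True)
for n in('scene','side'):
    d=load(n);P=cloud(d);H=hsv(d);h,s,v=[H[...,i].astype(int) for i in range(3)]
    print('==',n)
    near=inbox(P,(.25,.85),(-.45,.5),(-.01,.13))
    g=near&(h>40)&(h<90)&(s>80)&inbox(P,(.6,.73),(-.2,.25),(.01,.03)); print('green',P[g].mean(0),rect(P[g]),g.sum())
    ck=near&inbox(P,(.6,.73),(-.16,-.03),(.01,.03))&(h<20)&(v<(150 if n=='scene' else 185))&(s>110); print('cork',P[ck].mean(0),rect(P[ck]),ck.sum())
    bd=inbox(P,(.5,.8),(-.26,.22),(.013,.024)); print('board',rect(P[bd]),P[bd].mean(0))
    t=inbox(P,(.38,.52),(.08,.22),(.039,.05)); print('tin top',rect(P[t]),P[t].mean(0),t.sum())
    r=near&inbox(P,(.3,.5),(.22,.36),(.004,.03)); print('plug all',rect(P[r]),P[r].mean(0),pca(P[r]),P[r][:,2].max())
    r=near&((h<8)|(h>172))&(s>150)&inbox(P,(.3,.5),(.22,.36),(.012,.03)); print('plug red',rect(P[r]),P[r].mean(0),pca(P[r]))
    k=inbox(P,(.33,.52),(-.07,.09),(.006,.03)); print('spike',rect(P[k]),P[k].mean(0),pca(P[k]),P[k][:,2].max())
    for nm,b in(('orange',((.37,.49),(-.175,-.08),(.022,.052))),('lead',((.33,.46),(-.35,-.25),(.022,.052))),('big',((.46,.58),(-.28,-.17),(.025,.06)))):
        q=inbox(P,*b); print(nm,ball(P[q]),q.sum(),P[inbox(P,*b[:2],(.01,.12))][:,2].max())
    q=inbox(P,(.3,.8),(-.5,-.33),(.02,.09));print('spool',P[q].mean(0) if q.any() else None)
    q=inbox(P,(.4,.9),(.3,.6),(.03,.1));print('mug',P[q].mean(0),P[q].min(0),P[q].max(0))
E
```

```text
== scene
green [0.6647 0.1562 0.0207] [array([663.3, 156.9]), array([68.8, 68.3]), np.float64(29.2)] 492
cork [ 0.6677 -0.092   0.021 ] [array([666.6, -93.4]), array([72. , 98.4]), np.float64(0.7)] 666
board [array([617.5, -13.3]), array([469.1, 222.4]), np.float64(89.2)] [0.6488 0.0259 0.0192]
tin top [array([448.3, 148.1]), array([87.8, 55.4]), np.float64(10.0)] [0.45   0.149  0.0426] 397
plug all [array([394.1, 292.8]), array([122.6, 179.1]), np.float64(88.7)] [0.4056 0.2945 0.017 ] -0.06496995247511883 0.025937140782721024
plug red [array([395.6, 292.4]), array([67.7, 19.2]), np.float64(7.7)] [0.4043 0.2941 0.0208] 0.13460355537940796
spike [array([430.9,   4. ]), array([ 22.2, 130.2]), np.float64(81.1)] [0.4221 0.0071 0.0154] -0.18411141341413748 0.022105351984657684
orange (array([ 0.4289, -0.1376,  0.0302]), np.float64(0.022048346368302253)) 175 0.06341633784944878
lead (array([ 0.3922, -0.311 ,  0.0307]), np.float64(0.021917900437655062)) 151 0.06512638356975142
big (array([ 0.5022, -0.241 ,  0.0404]), np.float64(0.03162091352740756)) 263 0.08605584739631966
spool [ 0.5996 -0
[... 566 characters left out ...]
 0.0157] 3.1241881259554938 0.027199492652112522
plug red [array([391.6, 294.3]), array([66.3, 19.2]), np.float64(7.2)] [0.3945 0.2959 0.021 ] -3.0382406079044513
spike [array([429.9,   8.9]), array([ 90.4, 134.8]), np.float64(48.8)] [0.4168 0.0092 0.0155] 2.9607935974438035 0.0218167234244504
orange (array([ 0.4279, -0.1372,  0.0302]), np.float64(0.022902727400973138)) 149 0.06462488667823396
lead (array([ 0.3921, -0.3094,  0.0312]), np.float64(0.022037806772805108)) 128 0.06274415934988975
big (array([ 0.5019, -0.2396,  0.0397]), np.float64(0.031511085347483356)) 175 0.08843211938727147
spool [ 0.5957 -0.3932  0.046 ]
mug [0.6097 0.4004 0.0602] [0.545  0.3001 0.03  ] [0.7159 0.5057 0.089 ]
```

```bash
python3 - <<'E'
from m import *
np.set_printoptions(precision=4,suppress=True)
for n in('scene','side'):
    d=load(n);P=cloud(d);H=hsv(d);h,s,v=[H[...,i].astype(int) for i in range(3)]
    y=(h>22)&(h<34)&(s>150)&inbox(P,(.1,.6),(-.45,.4),(.002,.03));
    nl,lab=cv2.connectedComponents(y.astype(np.uint8))
    for i in range(1,nl):
        if (lab==i).sum()>30: q=P[lab==i]; print(n,'yellow',rect(q),q.min(0),q.max(0))
    k=inbox(P,(.33,.52),(-.07,.065),(.006,.03)).astype(np.uint8)
    nl,lab=cv2.connectedComponents(k)
    for i in range(1,nl):
        if (lab==i).sum()>40: q=P[lab==i]; print(n,'spike',rect(q),pca(q),q[:,2].max(),len(q))
    bd=inbox(P,(.59,.75),(-.16,-.02),(.013,.026));m=bd&(s>125) if n=='side' else bd
    print([ (H[r,c].tolist()) for r,c in ([(191,262),(210,260)] if n=='side' else [(233,252),(245,290)])])
    hh=H[191,262] if n=='side' else H[233,252]
    ck=bd&(abs(v-int(hh[2]))<25)&(s>int(hh[1])-25);
    nl,lab,st,_=cv2.connectedComponentsWithStats(ck.astype(np.uint8));i=1+np.argmax(st[1:,4]);print('cork',rect(P[lab==i]),P[lab==i].mean(0))
E
```

```text
scene yellow [array([ 252.8, -232.1]), array([127.1,  19.6]), np.float64(45.0)] [ 0.2083 -0.2774  0.0063] [ 0.2988 -0.1824  0.0239]
scene yellow [array([296.1, 192.3]), array([ 19.7, 128.8]), np.float64(29.5)] [0.2604 0.1357 0.002 ] [0.3274 0.2497 0.0217]
scene spike [array([430.9,   4. ]), array([ 22.2, 130.2]), np.float64(81.1)] -0.18411141341413748 0.022105351984657684 216
[[13, 145, 141], [15, 105, 222]]
cork [array([666. , -95.2]), array([ 73.2, 102.1]), np.float64(0.8)] [ 0.6674 -0.0932  0.021 ]
side yellow [array([ 582.1, -387.9]), array([37.5, 15.5]), np.float64(41.9)] [ 0.572  -0.4062  0.0049] [ 0.6    -0.3738  0.029 ]
side yellow [array([ 255.7, -237.5]), array([126.5,  34.3]), np.float64(48.4)] [ 0.209  -0.2879  0.0021] [ 0.2971 -0.1818  0.0232]
side yellow [array([289.5, 190.2]), array([ 29.6, 131.1]), np.float64(29.2)] [0.2545 0.1306 0.0021] [0.326  0.2522 0.0226]
side spike [array([428.6,   4.7]), array([ 24. , 129.8]), np.float64(78.9)] 2.965646969807628 0.0218167234244504 256
[[14, 158, 194], [22, 103, 251]]
cork [array([663.5, -92.5]), array([ 69.5, 101.2]), np.float64(0.6)] [ 0.6628 -0.0902  0.0214]
```

step_arm([
  [1,0.5,0.92,0,-0.49],
  [1,0.5,0.92,0,-0.49],
  [1,0.5,0.92,0,-0.49],
  [1,0.5,0.92,0,-0.49],
  [1,0.5,0.92,0,-0.49],
  [1,0.5,0.92,0,-0.49],
  [1,0.5,0.92,0,-0.49],
  [1,0.5,0.92,0,-0.49],
  [1,0.5,0.92,0,-0.49],
  [1,0.5,0.92,0,-0.49],
  [1,0.5,0.92,0,-0.49],
  [1,0.5,0.92,0,-0.49],
], squeeze=20)

```text
time: 1.35
tool_pos: [0.3063, -0.2242, 0.2436]
tool_rot: [-3.142, 0.0, -0.17]
contact_force: [0.9, -0.5, 0.3]
opening: 0.092
```

step_arm([
  [0.6,0.496,0.918,0,0],
  [0.6,0.496,0.918,0,0],
  [0.6,0.496,0.918,0,0],
  [0.6,0.496,0.918,0,0],
  [0.6,0.496,0.918,-0.2,0],
  [0.6,0.496,0.918,-0.5,0],
  [0.6,0.496,0.918,-0.5,0],
  [0.6,0.496,0.918,-0.5,0],
  [0.6,0.496,0.918,-0.5,0],
  [0.6,0.496,0.918,-0.5,0],
  [0.6,0,0,-0.5,0],
  [0.6,0,0,0,0],
])

```text
time: 2.55
tool_pos: [0.429, 0.005, 0.1622]
tool_rot: [3.141, 0.004, -0.167]
contact_force: [0.3, 0.7, 0.4]
opening: 0.0549
```

```bash
python3 - <<'E'
from m import *
from cell import sensors
print(sensors.observe()["tool_pos"],sensors.observe()["tool_rot"])
d=load('wrist',True,'1');cv2.imwrite('pics/w1.png',d["pixels"])
print(d["pose"].round(3).tolist())
P=cloud(d)
k=inbox(P,(.33,.52),(-.05,.065),(.006,.03)).astype(np.uint8)
nl,lab=cv2.connectedComponents(k)
for i in range(1,nl):
    if (lab==i).sum()>40: q=P[lab==i]; print(rect(q),pca(q),q[:,2].max(),len(q))
E
```

```text
[0.42904735 0.00500708 0.1622487 ] [ 3.141448    0.00389119 -0.16697169]
[[-0.166, -0.948, -0.272, 0.502], [-0.986, 0.159, 0.045, -0.008], [0.0, 0.275, -0.961, 0.305], [0.0, 0.0, 0.0, 1.0]]
[array([428.4,   2.2]), array([ 19.6, 130.1]), np.float64(80.9)] 2.9887122924251797 0.02152766019349578 2199
```

View pics/w1.png

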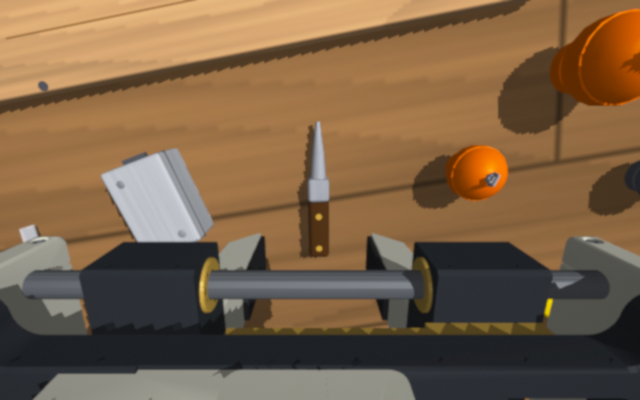

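The wrist view shows the horn-handled spike between the fingers, running (318,122) to (318,255), with its centre within 3 mm of the TCP. Descending and gripping.

step_arm([
  [0.6,0,-0.1,-0.9,0],
  [0.6,0,0,-0.9,0],
  [0.6,0,0,-0.9,0],
  [0.6,0,0,-0.9,0],
  [0.6,0,0,-0.8,0],
  [0.6,0,0,-0.6,0],
  [0.6,0,0,-0.4,0],
  [0.6,0,0,-0.24,0],
  [0.6,0,0,0,0],
  [0,0,0,0,0],
  [0,0,0,0,0],
  [0,0,0,0,0],
], squeeze=25)

```text
time: 3.8
tool_pos: [0.4304, 0.0017, 0.0233]
tool_rot: [3.141, -0.001, -0.169]
contact_force: [-0.6, -0.1, -0.8]
opening: 0.0356
```

step_arm([
  [0,0,0,0,0],
  [0,0,0,0,0],
  [0,0,0,0,0],
])

```text
time: 4.1
tool_pos: [0.4302, 0.0017, 0.0229]
tool_rot: [3.142, -0.0, -0.169]
contact_force: [0.0, -0.4, 2.1]
opening: 0.0196
```

step_arm([
  [0,0,0,0.5,0],
  [0,0,0,1,0],
  [0,0,0,1,0.5],
  [0,0.3,0.05,0.5,1],
  [0,0.3,0.05,0,1],
  [0,0.3,0.05,0,1],
  [0,0.3,0.05,0,1],
  [0,0.3,0.05,0,1],
  [0,0.3,0.05,0,1],
  [0,0.3,0.05,0,1],
  [0,0.3,0.05,0,1],
  [0,0.3,0.05,0,1],
])

```text
time: 5.3
tool_pos: [0.4975, 0.0131, 0.0974]
tool_rot: [-3.141, 0.001, 0.595]
contact_force: [-0.1, -0.1, -0.8]
opening: 0.0195
```

step_arm([
  [0,0.38,0.07,0,1],
  [0,0.38,0.07,0,1],
  [0,0.38,0.07,0,1],
  [0,0.38,0.07,0,1],
  [0,0.38,0.07,0,1],
  [0,0.38,0.07,0,1],
  [0,0.38,0.07,0,1],
  [0,0.38,0.07,0,1],
  [0,0.38,0.07,0,1],
  [0,0.38,0.07,0,1],
  [0,0.2,0,0,1],
  [0,0,0,0,1],
])

```text
time: 6.5
tool_pos: [0.5978, 0.0305, 0.0971]
tool_rot: [-3.141, -0.0, 1.555]
contact_force: [0.0, -0.1, -1.6]
opening: 0.0196
```

step_arm([
  [0,0,0,-0.7,0.35],
  [0,0,0,-0.7,0],
  [0,0,0,-0.4,0],
  [0,0,0,-0.2,0],
  [0,0,0,0,0],
])

```text
time: 7.0
tool_pos: [0.5972, 0.0305, 0.0471]
tool_rot: [-3.14, -0.0, 1.579]
contact_force: [0.7, -0.2, -1.7]
opening: 0.0194
```

```bash
python3 - <<'E'
from m import *
d=load('side',True,'2');a=cv2.resize(d["pixels"][120:340,180:400],None,fx=2.5,fy=2.5,interpolation=cv2.INTER_CUBIC);cv2.imwrite('pics/s2.png',a)
E
```

```text
(no output)
```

View pics/s2.png

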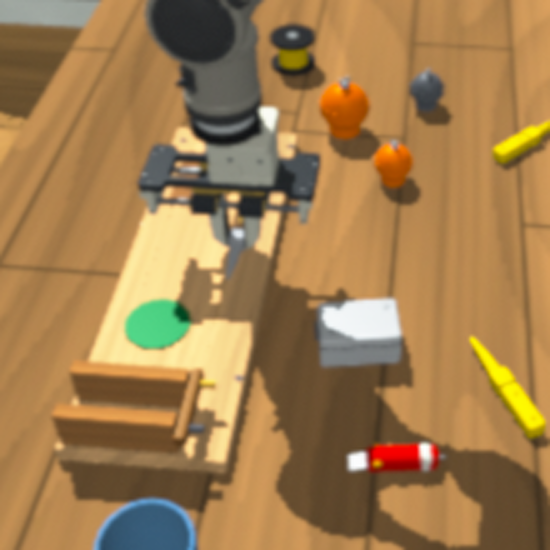

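The side view shows the spike held level over the board, point towards the rack, at crop (237,255). Setting it down.

step_arm([
  [0,0,0,-0.1,0],
  [0,0,0,-0.08,0],
  [0,0,0,-0.05,0],
  [0,0,0,0,0],
])

```text
time: 7.45
tool_pos: [0.5975, 0.0305, 0.042]
tool_rot: [3.142, 0.0, 1.579]
contact_force: [-0.8, -0.1, -1.2]
opening: 0.0198
```

step_arm([
  [0,0,0,-0.06,0],
  [0,0,0,0,0],
  [0.45,0,0,0,0],
  [0.45,0,0,0,0],
  [0.45,0,0,0,0],
  [0.45,0,0,0.3,0],
  [0.45,0,0,0.8,0],
  [0.45,0,0,1,0],
  [0.45,0,0,1,0],
  [0.45,0,0,0.8,0],
])

```text
time: 8.45
tool_pos: [0.598, 0.0304, 0.1401]
tool_rot: [3.14, 0.0, 1.579]
contact_force: [1.6, 0.4, -0.3]
opening: 0.0415
```

step_arm([
  [0.9,-0.515,-0.85,0.2,-1],
  [0.9,-0.515,-0.85,0,-1],
  [0.9,-0.515,-0.85,0,-1],
  [0.9,-0.515,-0.85,0,-1],
  [0.9,-0.515,-0.85,0,-1],
  [0.9,-0.515,-0.85,0,-1],
  [0.9,-0.515,-0.85,0,-1],
  [0.9,-0.515,-0.85,0,-1],
  [0.9,-0.515,-0.85,0,-1],
  [0.9,-0.515,-0.85,0,-1],
  [0.9,-0.515,-0.85,0,-1],
  [0.9,-0.515,-0.85,0,-1],
])

```text
time: 9.65
tool_pos: [0.4426, -0.2254, 0.1436]
tool_rot: [3.141, -0.0, 0.616]
contact_force: [0.2, 1.0, -0.6]
opening: 0.0825
```

step_arm([
  [0.9,-0.515,-0.85,0,-1],
  [0.9,-0.515,-0.85,0,-1],
  [0.9,-0.515,-0.85,0,-1],
  [0.9,-0.515,-0.85,0,-1],
  [0.9,0,0,0,0],
  [0.9,0,0,0,0],
])

```text
time: 10.25
tool_pos: [0.3915, -0.3097, 0.1434]
tool_rot: [3.141, -0.0, 0.299]
contact_force: [-0.1, -0.6, -0.2]
opening: 0.0825
```

```bash
python3 - <<'E'
from m import *
np.set_printoptions(precision=4,suppress=True)
for n in ('wrist','side','scene'):
    d=load(n,True,'3');cv2.imwrite(f'pics/{n}3.png',d["pixels"]);P=cloud(d)
    q=inbox(P,(.33,.46),(-.35,-.25),(.022,.052)); 
    if q.sum()>20: print(n,'lead',ball(P[q]),q.sum())
    k=inbox(P,(.57,.63),(-.06,.12),(.0275,.045)); print(n,'spike',rect(P[k]),pca(P[k]),k.sum(),P[k][:,2].max())
E
```

```text
wrist lead (array([ 0.3902, -0.3124,  0.0291]), np.float64(0.024182614447506346)) 2297m.py:6: RuntimeWarning: Mean of empty slice.
  c=p.mean(0);u,s,v=np.linalg.svd(p[:,:2]-c[:2],full_matrices=False);return np.arctan2(v[0,1],v[0,0])
  ret = um.true_divide(
Traceback (most recent call last):
  File "m.py", line 6, in pca
    c=p.mean(0);u,s,v=np.linalg.svd(p[:,:2]-c[:2],full_matrices=False);return np.arctan2(v[0,1],v[0,0])
                                                                                         ~^^^^^
IndexError: index 0 is out of bounds for axis 0 with size 0
```

View pics/wrist3.png

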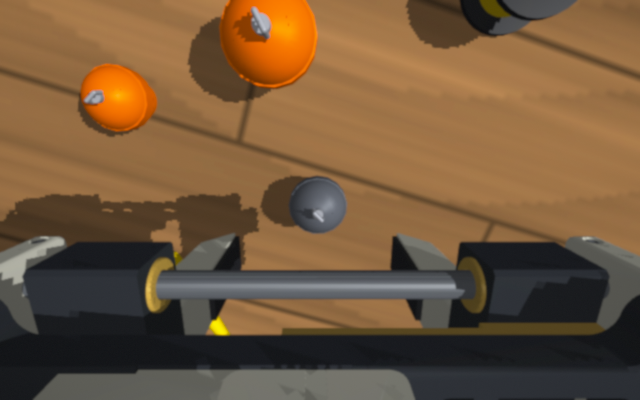

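The wrist view shows the lead weight at (318,205), between the open jaws; the fit gives (0.390, -0.312) with radius 24 mm. Descending.

step_arm([
  [0.9,-0.06,-0.1,-0.8,0],
  [0.9,0,0,-0.9,0],
  [0.9,0,0,-0.9,0],
  [0.9,0,0,-0.9,0],
  [0.9,0,0,-0.7,0],
  [0.9,0,0,-0.3,0],
  [0.9,0,0,-0.16,0],
  [0,0,0,0,0],
  [0,0,0,0,0],
  [0,0,0,0,0],
  [0,0,0,0,0],
  [0,0,0,0,0],
], squeeze=45)

```text
time: 11.5
tool_pos: [0.3901, -0.3121, 0.0269]
tool_rot: [3.141, -0.0, 0.299]
contact_force: [0.4, 0.7, 3.9]
opening: 0.0478
```

step_arm([
  [0,0,0,0,0],
  [0,0,0,0.3,0],
  [0,0,0,0.7,0],
  [0,0,0,1,0],
  [0,0,0,1,0],
])

```text
time: 12.0
tool_pos: [0.3894, -0.3114, 0.1017]
tool_rot: [-3.139, 0.001, 0.299]
contact_force: [0.7, 1.0, -5.2]
opening: 0.0478
```

step_arm([
  [0,0,0,1,0],
  [0,0,0,1,-0.1],
  [0,0.685,0.856,0.4,-0.25],
  [0,0.685,0.856,0,-0.25],
  [0,0.685,0.856,0,-0.25],
  [0,0.685,0.856,0,-0.25],
  [0,0.685,0.856,0,-0.25],
  [0,0.685,0.856,0,-0.25],
  [0,0.685,0.856,0,-0.25],
  [0,0.685,0.856,0,-0.25],
  [0,0.685,0.856,0,-0.25],
  [0,0.685,0.856,0,-0.25],
])

```text
time: 13.2
tool_pos: [0.5611, -0.0969, 0.1608]
tool_rot: [-3.141, 0.002, 0.091]
contact_force: [0.7, -1.1, -4.5]
opening: 0.0476
```

step_arm([
  [0,0.685,0.856,0,-0.25],
  [0,0.685,0.856,0,-0.25],
  [0,0.685,0.856,0,-0.25],
  [0,0.685,0.856,0,-0.25],
  [0,0.685,0.856,0,0],
  [0,0.685,0.856,0,0],
  [0,0,0,-0.5,0],
  [0,0,0,-0.8,0],
  [0,0,0,0,0],
])

```text
time: 14.1
tool_pos: [0.6611, 0.0304, 0.1247]
tool_rot: [-3.141, 0.009, 0.012]
contact_force: [-1.5, -0.4, -6.3]
opening: 0.0477
```

step_arm([
  [0,0.08,0.02,-0.8,0],
  [0,0,0,-0.8,0],
  [0,0,0,-0.7,0],
  [0,0,0,-0.4,0],
  [0,0,0,-0.2,0],
  [0,0,0,0,0],
  [0,0,0,0,0],
])

```text
time: 14.8
tool_pos: [0.6666, 0.0307, 0.0575]
tool_rot: [3.141, -0.002, 0.011]
contact_force: [0.3, -1.0, -4.8]
opening: 0.048
```

step_arm([
  [0,-0.1,0,-0.2,0],
  [0,0,0,-0.15,0],
  [0,0,0,-0.08,0],
  [0,0,0,-0.04,0],
  [0,0,0,0,0],
])

```text
time: 15.3
tool_pos: [0.6636, 0.0309, 0.045]
tool_rot: [3.142, -0.0, 0.011]
contact_force: [-1.0, 0.6, -3.3]
opening: 0.0475
```

step_arm([
  [0,0,0,-0.03,0],
  [0,0,0,0,0],
  [0.75,0,0,0,0],
  [0.75,0,0,0,0],
  [0.75,0,0,0,0],
  [0.75,0,0,0.3,0],
  [0.75,0,0,0.8,0],
  [0.75,0,0,1,0],
  [0.75,0,0,1,0],
  [0.75,0,0,1,0],
])

```text
time: 16.3
tool_pos: [0.6637, 0.0308, 0.1481]
tool_rot: [3.141, -0.001, 0.011]
contact_force: [0.6, 0.1, 0.1]
opening: 0.0685
```

step_arm([
  [0.9,-0.47,-0.336,0.2,0.975],
  [0.9,-0.47,-0.336,0,0.975],
  [0.9,-0.47,-0.336,0,0.975],
  [0.9,-0.47,-0.336,0,0.975],
  [0.9,-0.47,-0.336,0,0.975],
  [0.9,-0.47,-0.336,0,0.975],
  [0.9,-0.47,-0.336,0,0.975],
  [0.9,-0.47,-0.336,0,0.975],
  [0.9,-0.47,-0.336,0,0.975],
  [0.9,-0.47,-0.336,0,0.975],
  [0.9,-0.47,-0.336,0,0.975],
  [0.9,-0.47,-0.336,0,0.975],
])

```text
time: 17.5
tool_pos: [0.5224, -0.0704, 0.1521]
tool_rot: [3.14, -0.0, 0.951]
contact_force: [0.8, 0.5, 0.5]
opening: 0.0825
```

step_arm([
  [0.9,-0.47,-0.336,0,0.975],
  [0.9,-0.47,-0.336,0,0.975],
  [0.9,-0.47,-0.336,0,0.975],
  [0.9,-0.47,-0.336,0,0.975],
  [0.9,-0.47,-0.336,0,0.975],
  [0.9,-0.47,-0.336,0,0.975],
  [0.9,-0.47,-0.336,0,0.975],
  [0.9,-0.47,-0.336,0,0.975],
  [0.9,0,0,0,0],
  [0.9,0,0,0,0],
])

```text
time: 18.5
tool_pos: [0.4291, -0.1373, 0.152]
tool_rot: [3.14, 0.0, 1.569]
contact_force: [0.2, 0.7, -0.4]
opening: 0.0825
```

```bash
python3 - <<'E'
from m import *
np.set_printoptions(precision=4,suppress=True)
for n in ('wrist','side','scene'):
    d=load(n,True,'4');cv2.imwrite(f'pics/{n}4.png',d["pixels"]);P=cloud(d)
    q=inbox(P,(.37,.49),(-.175,-.08),(.022,.052)); 
    if q.sum()>20: print(n,'orange',ball(P[q]),q.sum())
    q=inbox(P,(.63,.71),(-.02,.08),(.04,.07)); 
    if q.sum()>20: print(n,'lead',ball(P[q]),q.sum())
    k=inbox(P,(.57,.63),(-.06,.12),(.0275,.045));
    if k.sum()>20: print(n,'spike',rect(P[k]),pca(P[k]),k.sum(),P[k][:,2].max())
E
```

```text
wrist orange (array([ 0.4269, -0.1391,  0.0292]), np.float64(0.024161149368512925)) 2178
wrist lead (array([0.6535, 0.0106, 0.0451]), np.float64(0.004299898666728114)) 100
wrist spike [array([597.2, -11.2]), array([20.9, 54.9]), np.float64(0.3)] -1.5501359891952127 2513 0.04054960832200033
side orange (array([ 0.4279, -0.1363,  0.0306]), np.float64(0.022436746868984208)) 150
side lead (array([0.6644, 0.0322, 0.0475]), np.float64(0.023219363176452686)) 190
side spike [array([598.5,  28.8]), array([ 19.9, 130.9]), np.float64(0.5)] 1.5692969499492881 188 0.0403181282882662
scene orange (array([ 0.4294, -0.1375,  0.03  ]), np.float64(0.021976268794425224)) 178
scene lead (array([0.6649, 0.0313, 0.0475]), np.float64(0.022881709435948073)) 289
scene spike [array([599.4,  27.9]), array([129.9,  24.3]), np.float64(89.9)] 1.5904152790922974 278 0.03987941447070387
```

View pics/wrist4.png

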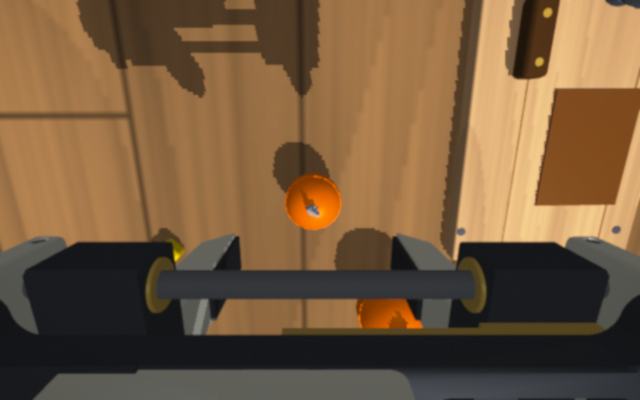

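View pics/side4.png

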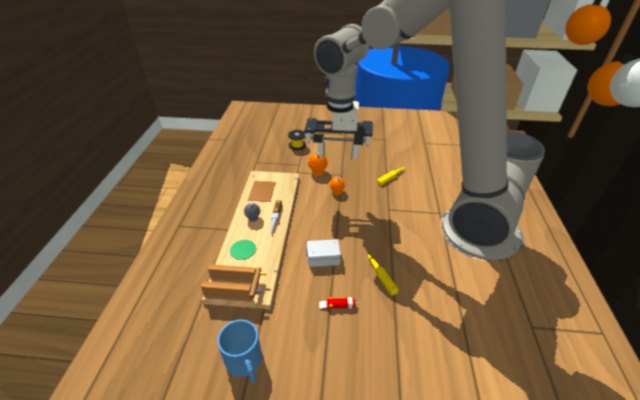

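The side view shows the lead at (252,212) and the spike at (277,217) in place: lead about 1 mm off target, spike middle about 66 mm in front and 3 mm sideways. The wrist view has the small orange ball between the jaws at (313,203), and the big one behind at (390,310) is clear of the jaws. Descending.

step_arm([
  [0.9,-0.06,-0.03,-0.8,0],
  [0.9,0,0,-0.9,0],
  [0.9,0,0,-0.9,0],
  [0.9,0,0,-0.9,0],
  [0.9,0,0,-0.8,0],
  [0.9,0,0,-0.5,0],
  [0.9,0,0,-0.2,0],
  [0,0,0,0,0],
  [0,0,0,0,0],
  [0,0,0,0,0],
  [0,0,0,0,0],
  [0,0,0,0,0],
], squeeze=45)

```text
time: 19.85
tool_pos: [0.4271, -0.138, 0.0269]
tool_rot: [3.141, 0.0, 1.571]
contact_force: [0.1, -0.6, 3.8]
opening: 0.0477
```

step_arm([
  [0,0,0,0,0],
  [0,0,0,0.3,0],
  [0,0,0,0.7,0],
  [0,0,0,1,0],
  [0,0,0,1,0],
  [0,0,0,1,0],
  [0,0,0,1,0],
])

```text
time: 20.55
tool_pos: [0.4264, -0.1375, 0.1523]
tool_rot: [-3.14, -0.001, 1.571]
contact_force: [-0.8, -0.9, -6.0]
opening: 0.0477
```

step_arm([
  [0,0.673,0.84,0.2,0],
  [0,0.673,0.84,0,0],
  [0,0.673,0.84,0,0],
  [0,0.673,0.84,0,0],
  [0,0.673,0.84,0,0],
  [0,0.673,0.84,0,0],
  [0,0.673,0.84,0,0],
  [0,0.673,0.84,0,0],
  [0,0.673,0.84,0,0],
  [0,0.673,0.84,0,0],
  [0,0.673,0.84,0,0],
  [0,0.673,0.84,0,0],
])

```text
time: 21.75
tool_pos: [0.6287, 0.115, 0.1556]
tool_rot: [-3.139, 0.0, 1.571]
contact_force: [-0.1, -0.0, -6.4]
opening: 0.0482
```

step_arm([
  [0,0.673,0.84,0,0],
  [0,0.673,0.84,0,0],
  [0,0,0,-0.3,0],
  [0,0,0,-0.8,0],
  [0,0,0,-0.8,0],
  [0,0,0,-0.8,0],
  [0,0,0,-0.5,0],
  [0,0,0,-0.3,0],
  [0,0,0,0,0],
  [0,0,0,0,0],
])

```text
time: 22.75
tool_pos: [0.663, 0.1561, 0.0697]
tool_rot: [3.141, -0.0, 1.571]
contact_force: [0.1, 0.8, -5.1]
opening: 0.0479
```

step_arm([
  [0,0,0,-0.35,0],
  [0,0,0,-0.25,0],
  [0,0,0,-0.15,0],
  [0,0,0,-0.1,0],
  [0,0,0,-0.05,0],
  [0,0,0,0,0],
])

```text
time: 23.35
tool_pos: [0.6626, 0.1562, 0.0471]
tool_rot: [3.141, -0.0, 1.571]
contact_force: [-2.7, -0.8, -0.9]
opening: 0.0478
```

step_arm([
  [0.75,0,0,0,0],
  [0.75,0,0,0,0],
  [0.75,0,0,0,0],
  [0.75,0,0,0.3,0],
  [0.75,0,0,0.8,0],
  [0.75,0,0,1,0],
  [0.75,0,0,1,0],
  [0.75,0,0,1,0],
])

```text
time: 24.15
tool_pos: [0.6628, 0.1561, 0.1508]
tool_rot: [3.14, -0.0, 1.571]
contact_force: [0.1, 0.8, -0.9]
opening: 0.0689
```

step_arm([
  [1,-0.48,-0.016,0.2,-0.988],
  [1,-0.48,-0.016,0,-0.988],
  [1,-0.48,-0.016,0,-0.988],
  [1,-0.48,-0.016,0,-0.988],
  [1,-0.48,-0.016,0,-0.988],
  [1,-0.48,-0.016,0,-0.988],
  [1,-0.48,-0.016,0,-0.988],
  [1,-0.48,-0.016,0,-0.988],
  [1,-0.48,-0.016,0,-0.988],
  [1,-0.48,-0.016,0,-0.988],
  [1,-0.48,-0.016,0,-0.988],
  [1,-0.48,-0.016,0,-0.988],
])

```text
time: 25.35
tool_pos: [0.5185, 0.1514, 0.1549]
tool_rot: [3.141, -0.001, 0.62]
contact_force: [-0.4, 0.1, -0.0]
opening: 0.0914
```

step_arm([
  [1,-0.48,-0.016,0,-0.988],
  [1,-0.48,-0.016,0,-0.988],
  [1,-0.48,-0.016,0,-0.988],
  [1,-0.48,-0.016,0,-0.988],
  [1,-0.48,-0.016,0,-0.988],
  [1,-0.48,-0.016,0,-0.988],
  [1,0,0,0,0],
  [1,0,0,0,0],
])

```text
time: 26.15
tool_pos: [0.4474, 0.149, 0.1547]
tool_rot: [3.141, -0.002, 0.151]
contact_force: [0.7, 0.0, -0.3]
opening: 0.0919
```

```bash
python3 - <<'E'
from m import *
np.set_printoptions(precision=4,suppress=True)
for n in ('wrist','side','scene'):
    d=load(n,True,'5');cv2.imwrite(f'pics/{n}5.png',d["pixels"]);P=cloud(d)
    q=inbox(P,(.63,.71),(.12,.2),(.042,.072)); 
    if q.sum()>20: print(n,'orange',ball(P[q]),q.sum())
    t=inbox(P,(.38,.52),(.08,.22),(.039,.05)); 
    if t.sum()>20: print(n,'tin top',rect(P[t]),P[t].mean(0),t.sum())
    t=inbox(P,(.38,.52),(.08,.22),(.012,.035)); 
    if t.sum()>20: print(n,'tin low',rect(P[t]),P[t].mean(0),t.sum())
E
```

```text
wrist tin top [array([446.2, 147.6]), array([83.3, 56. ]), np.float64(10.4)] [0.4483 0.1477 0.0434] 6227
wrist tin low [array([488.5, 155.2]), array([ 6.2, 55.9]), np.float64(10.4)] [0.4882 0.1551 0.0286] 291
side orange (array([0.6629, 0.1566, 0.0495]), np.float64(0.023223335865737608)) 237
side tin top [array([446.5, 149.5]), array([83.7, 58.7]), np.float64(11.0)] [0.4464 0.1511 0.043 ] 523
side tin low [array([450.3, 172.9]), array([31.6, 94.2]), np.float64(79.0)] [0.4448 0.1741 0.024 ] 189
scene orange (array([0.6638, 0.1555, 0.0492]), np.float64(0.02317206727788384)) 323
scene tin top [array([447.3, 148.3]), array([88.6, 55.6]), np.float64(9.8)] [0.4508 0.1494 0.0428] 399
scene tin low [array([456.9, 168.4]), array([47.6, 99. ]), np.float64(64.7)] [0.4789 0.1588 0.0235] 189
```

View pics/wrist5.png

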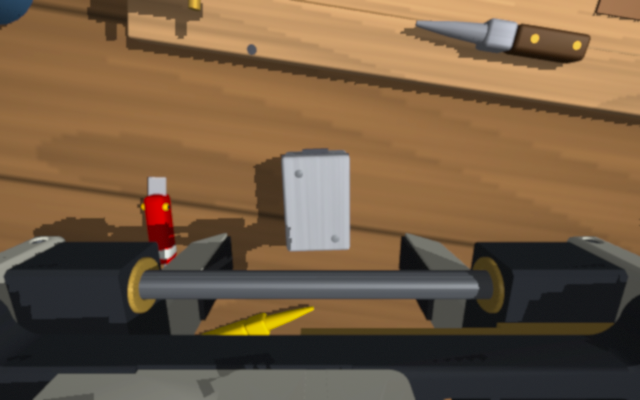

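The wrist view shows the tin at (316,200), its catch at the far end and the jaws straddling its 56 mm width. Fit: centre (0.4465, 0.1475), yaw 0.18, size 83 x 56. Orange measures within 1 mm of the green mat's centre.

step_arm([
  [1,-0.04,-0.05,-0.8,0.38],
  [1,0,0,-0.9,0],
  [1,0,0,-0.9,0],
  [1,0,0,-0.9,0],
  [1,0,0,-0.8,0],
  [1,0,0,-0.6,0],
  [1,0,0,-0.3,0],
  [1,0,0,-0.07,0],
  [0,0,0,0,0],
  [0,0,0,0,0],
  [0,0,0,0,0],
  [0,0,0,0,0],
], squeeze=40)

```text
time: 27.5
tool_pos: [0.446, 0.1478, 0.0228]
tool_rot: [3.141, -0.001, 0.179]
contact_force: [0.4, -0.1, -0.4]
opening: 0.0643
```

step_arm([
  [0,0,0,0,0],
  [0,0,0,0.3,0],
  [0,0,0,0.7,0],
  [0,0,0,1,0],
  [0,0,0,1,0],
  [0,0,0,1,0],
  [0,0,0,0.5,0],
])

```text
time: 28.2
tool_pos: [0.4462, 0.1478, 0.1371]
tool_rot: [3.141, -0.003, 0.179]
contact_force: [-0.8, -0.7, -2.1]
opening: 0.0559
```

step_arm([
  [0,0.487,-0.536,0.3,0.974],
  [0,0.487,-0.536,0.2,0.974],
  [0,0.487,-0.536,0,0.974],
  [0,0.487,-0.536,0,0.974],
  [0,0.487,-0.536,0,0.974],
  [0,0.487,-0.536,0,0.974],
  [0,0.487,-0.536,0,0.974],
  [0,0.487,-0.536,0,0.974],
  [0,0.487,-0.536,0,0.974],
  [0,0.487,-0.536,0,0.974],
  [0,0.487,-0.536,0,0.974],
  [0,0.487,-0.536,0,0.974],
])

```text
time: 29.4
tool_pos: [0.5918, -0.0136, 0.1475]
tool_rot: [-3.141, 0.0, 1.117]
contact_force: [0.8, 0.3, -1.6]
opening: 0.0561
```

step_arm([
  [0,0.487,-0.536,0,0.974],
  [0,0.487,-0.536,0,0.974],
  [0,0.487,-0.536,0,0.974],
  [0,0.487,-0.536,0,0.974],
  [0,0.487,-0.536,0,0.974],
  [0,0.487,-0.536,0,0.974],
  [0,0,0,-0.7,0],
  [0,0,0,-0.8,0],
  [0,0,0,0,0],
  [0,0,0,0,0],
])

```text
time: 30.4
tool_pos: [0.6645, -0.0934, 0.1099]
tool_rot: [-3.141, -0.0, 1.582]
contact_force: [-0.1, 0.0, -0.7]
opening: 0.0561
```

```bash
python3 - <<'E'
from m import *
np.set_printoptions(precision=4,suppress=True)
for n in ('scene','side','wrist'):
    d=load(n,True,'6');cv2.imwrite(f'pics/{n}6.png',d["pixels"]);
E
```

```text
(no output)
```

View pics/scene6.png

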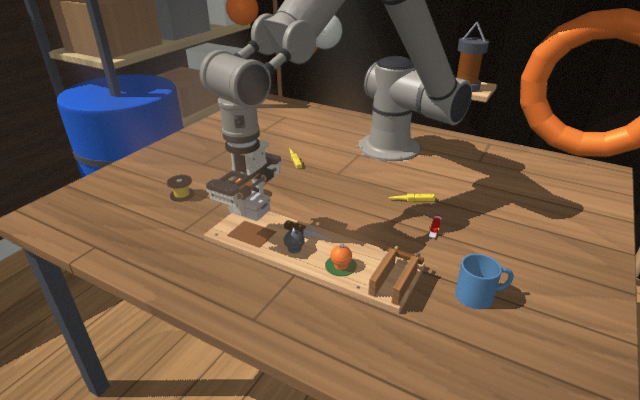

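View pics/wrist6.png

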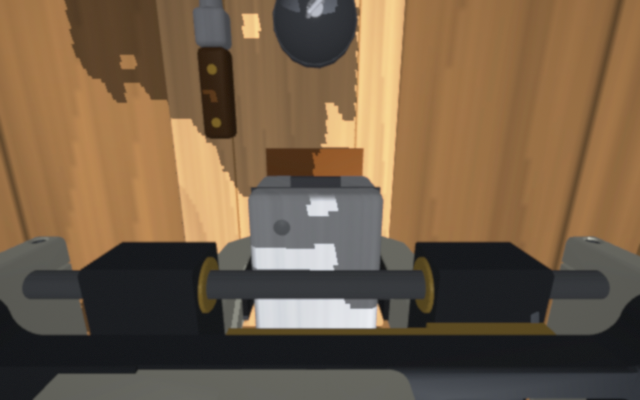

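The wrist view shows the tin square over the cork (cork's far edge at rows 150-178), and the scene view has lead and orange standing in row. Lowering.

step_arm([
  [0,0.02,0,-0.8,0],
  [0,0,0,-0.7,0],
  [0,0,0,-0.5,0],
  [0,0,0,-0.3,0],
  [0,0,0,-0.2,0],
  [0,0,0,-0.1,0],
  [0,0,0,0,0],
  [0,0,0,0,0],
])

```text
time: 31.35
tool_pos: [0.6656, -0.0936, 0.0454]
tool_rot: [3.14, 0.0, 1.582]
contact_force: [-0.1, -0.6, -1.3]
opening: 0.0558
```

step_arm([
  [0,-0.02,0,-0.06,0],
  [0,0,0,-0.04,0],
  [0,0,0,0,0],
])

```text
time: 31.65
tool_pos: [0.6649, -0.0936, 0.0426]
tool_rot: [3.141, 0.0, 1.582]
contact_force: [-0.3, -0.6, 0.6]
opening: 0.0556
```

Contact is felt. Releasing and lifting.

step_arm([
  [0.85,0,0,0,0],
  [0.85,0,0,0,0],
  [0.85,0,0,0,0],
  [0.85,0,0,0.3,0],
  [0.85,0,0,0.8,0],
  [0.85,0,0,1,0],
  [0.85,0,0,1,0],
  [0.85,0,0,1,0],
])

```text
time: 32.45
tool_pos: [0.6648, -0.0935, 0.1464]
tool_rot: [3.141, 0.0, 1.582]
contact_force: [0.4, 0.4, -0.2]
opening: 0.078
```

step_arm([
  [0.7,-0.571,0.815,0.2,-0.955],
  [0.7,-0.571,0.815,0,-0.955],
  [0.7,-0.571,0.815,0,-0.955],
  [0.7,-0.571,0.815,0,-0.955],
  [0.7,-0.571,0.815,0,-0.955],
  [0.7,-0.571,0.815,0,-0.955],
  [0.7,-0.571,0.815,0,-0.955],
  [0.7,-0.571,0.815,0,-0.955],
  [0.7,-0.571,0.815,0,-0.955],
  [0.7,-0.571,0.815,0,-0.955],
  [0.7,-0.571,0.815,0,-0.955],
  [0.7,-0.571,0.815,0,-0.955],
])

```text
time: 33.65
tool_pos: [0.493, 0.1518, 0.1505]
tool_rot: [3.141, -0.001, 0.662]
contact_force: [-0.6, 0.6, -0.1]
opening: 0.0644
```

step_arm([
  [0.6,-0.571,0.815,0,-0.955],
  [0.6,-0.571,0.815,0,-0.955],
  [0.6,-0.571,0.815,0,-0.955],
  [0.6,-0.571,0.815,0,-0.955],
  [0.6,-0.571,0.815,0,-0.955],
  [0.6,-0.571,0.815,0,-0.955],
  [0.6,-0.571,0.815,0,-0.955],
  [0.6,0,0,0,0],
  [0.6,0,0,0,0],
])

```text
time: 34.55
tool_pos: [0.3937, 0.2937, 0.1503]
tool_rot: [3.142, -0.001, 0.133]
contact_force: [-0.1, -0.3, -0.4]
opening: 0.055
```

```bash
python3 - <<'E'
from m import *
np.set_printoptions(precision=4,suppress=True)
for n in ('wrist','side','scene'):
    d=load(n,True,'7');cv2.imwrite(f'pics/{n}7.png',d["pixels"]);P=cloud(d);H=hsv(d);h,s,v=[H[...,i].astype(int) for i in range(3)]
    r=((h<8)|(h>172))&(s>150)&inbox(P,(.3,.5),(.22,.36),(.008,.03))
    if r.sum()>20: print(n,'plug red',rect(P[r]),pca(P[r]),r.sum(),P[r][:,2].max())
    t=inbox(P,(.6,.73),(-.17,-.02),(.059,.07)); 
    if t.sum()>20: print(n,'tin top',rect(P[t]),P[t].mean(0),t.sum())
E
```

```text
wrist plug red [array([392. , 291.6]), array([67.8, 20. ]), np.float64(7.3)] -3.0104343620722984 1299 0.025553687662105806
side plug red [array([390.2, 293.5]), array([69.2, 19.9]), np.float64(8.0)] -3.0513105674788616 204 0.02593844239783516
side tin top [array([665.8, -90.7]), array([56.2, 85.2]), np.float64(0.2)] [ 0.6649 -0.0886  0.0631] 312
scene plug red [array([395.3, 292.5]), array([74.4, 19.6]), np.float64(8.2)] 0.12365660737984221 112 0.024184409579158794
scene tin top [array([665.1, -94. ]), array([59.6, 85.7]), np.float64(0.3)] [ 0.6675 -0.0914  0.0627] 479
```

View pics/wrist7.png

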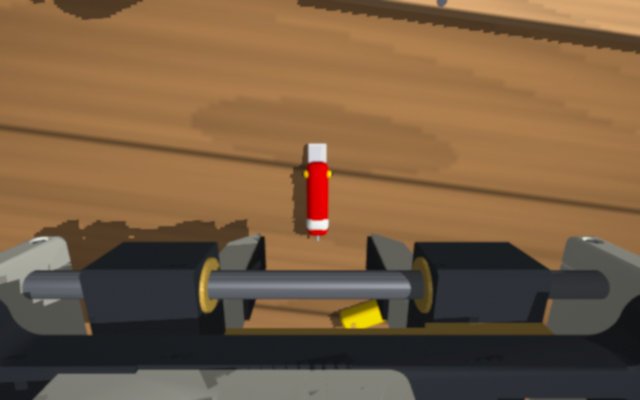

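View pics/scene7.png

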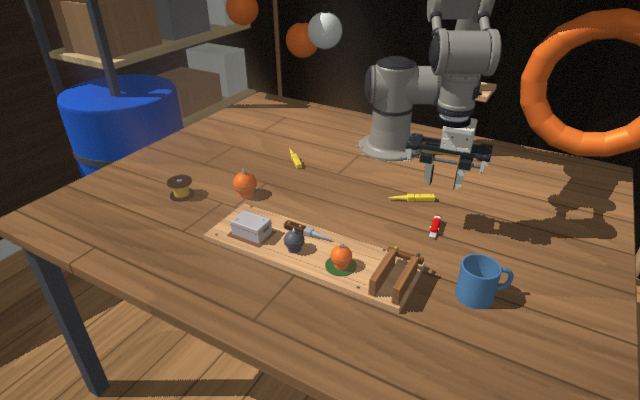

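The wrist view shows the plug at (317,195) between the jaws, lip at the far end; the scene view shows the tin sitting on the cork. Descending on the plug.

step_arm([
  [0.6,-0.06,-0.07,-0.8,0],
  [0.6,0,0,-0.9,0],
  [0.6,0,0,-0.9,0],
  [0.6,0,0,-0.9,0],
  [0.6,0,0,-0.8,0],
  [0.6,0,0,-0.5,0],
  [0.6,0,0,-0.27,0],
  [0.6,0,0,-0.1,0],
  [0,0,0,0,0],
  [0,0,0,0,0],
  [0,0,0,0,0],
  [0,0,0,0,0],
], squeeze=15)

```text
time: 35.9
tool_pos: [0.3923, 0.292, 0.021]
tool_rot: [-3.141, -0.001, 0.13]
contact_force: [0.3, 0.6, -0.4]
opening: 0.0278
```

step_arm([
  [0,0,0,0,0],
  [0,0,0,0,0],
  [0,0,0,0,0],
])

```text
time: 36.2
tool_pos: [0.3922, 0.292, 0.0208]
tool_rot: [-3.142, -0.0, 0.13]
contact_force: [-0.7, -0.4, 3.6]
opening: 0.0198
```

step_arm([
  [0,0,0,0.4,0],
  [0,0,0,0.9,0],
  [0,0,0,1,0],
  [0,0,0,1,0],
  [0,0,0,1,0],
  [0,0.3,-0.427,1,0.5],
  [0,0.607,-0.854,0.3,1],
  [0,0.607,-0.854,0,1],
  [0,0.607,-0.854,0,1],
  [0,0.607,-0.854,0,1],
  [0,0.607,-0.854,0,1],
  [0,0.607,-0.854,0,1],
])

```text
time: 37.4
tool_pos: [0.491, 0.1521, 0.161]
tool_rot: [3.141, -0.0, 0.653]
contact_force: [-0.2, 0.7, -0.9]
opening: 0.0199
```

step_arm([
  [0,0.607,-0.854,0,1],
  [0,0.607,-0.854,0,1],
  [0,0.607,-0.854,0,1],
  [0,0.607,-0.854,0,1],
  [0,0.607,-0.854,0,1],
  [0,0.607,-0.854,0,1],
  [0,0.607,-0.854,0,1],
  [0,0.607,-0.854,0,1],
  [0,0.607,-0.854,0,1],
  [0,0.607,-0.854,0,1],
  [0,0.607,-0.854,0,1],
  [0,0.307,-0.427,0,0.6],
])

```text
time: 38.6
tool_pos: [0.6658, -0.0944, 0.1607]
tool_rot: [3.141, 0.0, 1.58]
contact_force: [-0.4, 0.5, -0.9]
opening: 0.0198
```

step_arm([
  [0,0,0,-0.4,0],
  [0,0,0,-0.8,0],
  [0,0,0,-0.8,0],
  [0,0,0,-0.3,0],
  [0,0,0,0,0],
  [0,0,0,0,0],
])

```text
time: 39.2
tool_pos: [0.6654, -0.0921, 0.1037]
tool_rot: [3.141, 0.0, 1.578]
contact_force: [0.6, -0.9, 0.6]
opening: 0.02
```

```bash
python3 - <<'E'
from m import *
np.set_printoptions(precision=4,suppress=True)
for n in ('wrist','side','scene'):
    d=load(n,True,'8');cv2.imwrite(f'pics/{n}8.png',d["pixels"]);P=cloud(d);H=hsv(d);h,s,v=[H[...,i].astype(int) for i in range(3)]
    r=((h<8)|(h>172))&(s>150)&inbox(P,(.6,.73),(-.17,-.02),(.07,.14))
    if r.sum()>20: print(n,'plug red',rect(P[r]),P[r].mean(0),pca(P[r]),r.sum())
    t=inbox(P,(.6,.73),(-.17,-.02),(.055,.067)); 
    if t.sum()>20: print(n,'tin top',rect(P[t]),P[t].mean(0),t.sum())
E
```

```text
wrist plug red [array([666. , -92.5]), array([21.7, 68.7]), np.float64(3.7)] [ 0.6652 -0.08    0.1052] -1.5617218949354525 3032
wrist tin top [array([664.7, -74. ]), array([56.1, 44.2]), np.float64(0.9)] [ 0.6641 -0.0701  0.0633] 3491
side plug red [array([665.6, -79.1]), array([15.7, 46.2]), np.float64(11.9)] [ 0.6654 -0.0785  0.1054] 1.7137282317075226 59
side tin top [array([665. , -91.4]), array([57.2, 85.6]), np.float64(4.2)] [ 0.66   -0.0796  0.0625] 245
scene plug red [array([669.6, -74.4]), array([36.5, 16.8]), np.float64(89.3)] [ 0.6704 -0.0657  0.1015] 1.4903772823024783 48
scene tin top [array([666.6, -92.8]), array([57.8, 84.5]), np.float64(1.5)] [ 0.6723 -0.0878  0.0621] 483
```

View pics/wrist8.png

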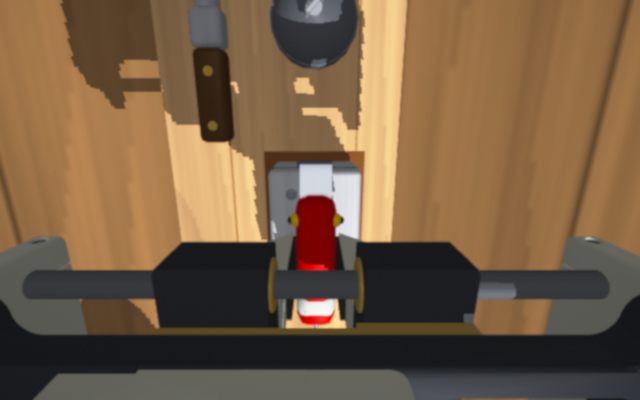

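The wrist view shows the plug held over the middle of the lid, parallel to it, plug centre within about 1 mm of the tin's. Lowering onto the lid.

step_arm([
  [0,0,0,-0.3,0],
  [0,0,0,-0.25,0],
  [0,0,0,-0.12,0],
  [0,0,0,-0.08,0],
  [0,0,0,-0.04,0],
  [0,0,0,0,0],
])

```text
time: 39.95
tool_pos: [0.6652, -0.0925, 0.0832]
tool_rot: [3.142, 0.0, 1.578]
contact_force: [-0.7, -1.0, -0.5]
opening: 0.0201
```

step_arm([
  [0,0,0,-0.02,0],
  [0,0,0,0,0],
  [0.4,0,0,0,0],
  [0.4,0,0,0,0],
  [0.4,0,0,0,0],
  [0.4,0,0,0.3,0],
  [0.4,0,0,0.8,0],
  [0.4,0,0,1,0],
  [0.4,0,0,1,0],
  [0.4,-0.8,0,1,0],
  [0.4,-1,0,0,0],
  [0.4,-1,0,0,0],
])

```text
time: 41.15
tool_pos: [0.5949, -0.0925, 0.1869]
tool_rot: [3.139, 0.001, 1.578]
contact_force: [0.1, 0.7, 0.4]
opening: 0.0368
```

step_arm([
  [0.4,-1,0,0.5,0],
  [0.4,-1,0,0.5,0],
  [0.4,-1,0,0,0],
  [0.4,-1,0,0,0],
  [0.4,-0.5,0,0,0],
  [0.4,0,0,0,0],
])

```text
time: 41.75
tool_pos: [0.4816, -0.0924, 0.2112]
tool_rot: [3.141, 0.0, 1.578]
contact_force: [0.2, 0.2, -1.3]
opening: 0.0368
```

```bash
python3 - <<'E'
from m import *
np.set_printoptions(precision=4,suppress=True)
for n in ('side','scene','wrist'):
    d=load(n,True,'9');cv2.imwrite(f'pics/{n}9.png',d["pixels"]);P=cloud(d);H=hsv(d);h,s,v=[H[...,i].astype(int) for i in range(3)]
    r=((h<8)|(h>172))&(s>150)&inbox(P,(.6,.73),(-.17,-.02),(.07,.14))
    if r.sum()>20: print(n,'plug red',rect(P[r]),pca(P[r]),r.sum(),P[r][:,2].max())
    for nm,b in(('tin',((.6,.73),(-.17,-.02),(.058,.068))),('spike',((.57,.63),(-.06,.12),(.0275,.045)))):
        t=inbox(P,*b)
        if t.sum()>20: print(n,nm,rect(P[t]),P[t][:,2].mean(),t.sum())
    for nm,b in(('lead',((.63,.71),(-.02,.08),(.04,.07))),('orange',((.63,.71),(.12,.2),(.042,.072)))):
        t=inbox(P,*b)
        if t.sum()>50: print(n,nm,ball(P[t]),t.sum())
    q=inbox(P,(.3,.8),(-.5,-.33),(.02,.09));print('spool',P[q].mean(0) if q.any() else None)
    q=inbox(P,(.4,.9),(.3,.6),(.03,.1));print('mug',P[q].mean(0) if q.any() else None)
E
```

```text
side plug red [array([663.4, -82.4]), array([14.6, 52. ]), np.float64(0.1)] 1.5231278405998767 64 0.08722918102712618
side tin [array([665.7, -90.8]), array([55.9, 86.9]), np.float64(0.6)] 0.062967897731481 199
side spike [array([598.2,  30.1]), array([ 20.4, 130.8]), np.float64(0.7)] 0.03526885942889835 186
side lead (array([0.6643, 0.0322, 0.0478]), np.float64(0.0229863137879943)) 189
side orange (array([0.663 , 0.1565, 0.0498]), np.float64(0.02317464704644866)) 233
spool [ 0.5967 -0.3917  0.0456]
mug [0.6097 0.4004 0.0604]
scene plug red [array([669.8, -92.5]), array([20.2, 68.6]), np.float64(1.9)] 1.6072679826835554 171 0.08668145163047314
scene tin [array([667., -93.]), array([58.3, 84.7]), np.float64(2.1)] 0.06241381692846344 286
scene spike [array([599. ,  27.5]), array([ 23. , 130.9]), np.float64(1.2)] 0.03419287009070615 276
scene lead (array([0.6651, 0.0315, 0.048 ]), np.float64(0.022556823364594813)) 282
scene orange (array([0.6634, 0.1554, 0.049 ]), np.float64(0.023446723488067416)) 317
spool [ 0.6008 -0.3953  0.0456]
mug [0.6102 0.4121 0.0596]
wrist plug red [array([662.3, -93.5]), array([21.3, 68.2]), np.float64(1.1)] -1.579054812232574 1666 0.08764167914759974
wrist tin [array([664.4, -93.5]), array([56.8, 82.9]), np.float64(0.8)] 0.0632785665872293 2640
wrist spike [array([597.8,  20.4]), array([ 20.9, 118. ]), np.float64(0.4)] 0.035782068776824334 2550
wrist lead (array([0.6635, 0.0305, 0.0471]), np.float64(0.024175301589089055)) 2591
spool None
mug None
```

```bash
python3 -c "
import cv2
a=cv2.imread('pics/scene9.png');cv2.imwrite('pics/s9c.png',cv2.resize(a[180:320,170:440],None,fx=2.8,fy=2.8,interpolation=cv2.INTER_CUBIC))"
```

```text
(no output)
```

View pics/s9c.png

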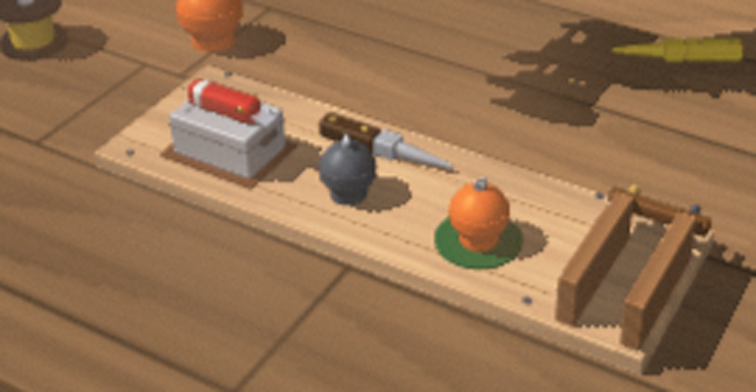

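View pics/side9.png

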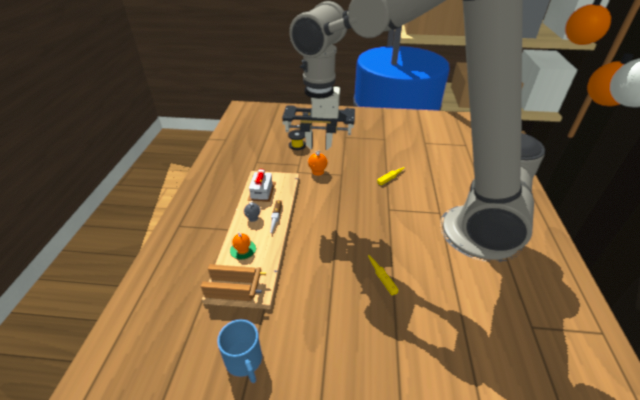

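The pictures show the whole layout standing as asked, with the arm clear of everything. All measurements are well within tolerance, and the mug and spool have not moved. Handing in.

```bash
python3 - <<'E'
from cell import sensors, hand_in
s=sensors.observe();print(s["time"],s["tool_pos"],s["contact_force"],abs(s["qvel"]).max())
print(hand_in())
E
```

```text
41.9 [ 0.48358031 -0.09265411  0.21075234] [-0.70697495  0.47965821  0.3488677 ] 0.013643367460637369
the job is handed in; nothing more can be done
None
```

I placed the spike, lead weight, smaller orange weight, tin and plug in that order, then handed the job in at 41.9 s with the arm clear of everything. No verdict is reported.

The last camera checks put everything within tolerance:

| Item | Last measurement |
|---|---|
| Tin | within about 3 mm of the cork's centre, nearly parallel to the shelf |
| Orange weight | within about 1 mm of the green mat's centre |
| Lead weight | within about 2 mm of midway |
| Plug | within about 3 mm of the lid's centre (scene and wrist views), parallel to it |
| Spike | middle about 66 mm in front of the row and 1–4 mm sideways (scene and side views), parallel to the shelf |
| Mug and spool | not moved, within 2 mm of where they started |

- **Disagreements between cameras:** the views differed by 2–4 mm on the tin, and by about 7 mm across the lid for the plug. The latter is 4–5 mm from the lid's centre at most, against a 13 mm limit.
- **Poor readings:** the side view saw only part of the red on the plug, so its centre was off along the lid. The wrist view cut off part of the spike, so I did not use its centre.

No check failed.

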